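# Load a medicine bin past its spring catch

## Robot

A 6-joint arm with a two-finger parallel gripper is mounted at the origin on the work surface. World frame = base frame: x ahead of the robot, y to its left, z up, the work surface at z = 0. Lengths are in m, angles in rad, forces in N, time in s.
With the tool pointing down it reaches from about 0.225 to 0.875 m from the base axis. Payload 3.4 kg.
Tool frame: the origin (TCP) lies at the very end of the fingers, on their centre line; the grasp point (between the pads) lies 19 mm behind it (manip.grasp_offset is the distance from the TCP to the grasp point, in m); x points along the fingers, y is the direction in which the jaws open and shut, and the axes are right-handed (so a half turn about x gives the same grasp; the last joint's range is limited). The gripper opens to 85 mm and grips with 20 to 120 N. Pads are 22 mm wide; open, the fingers measure 114 mm over their backs; the gripper's body (76 mm by 85 mm) begins 54 mm behind the grasp point. The pads swing forward as they close: fully open they stand 13 mm farther back than shut.
Start: joints at [-1.455, 0.276, 1.505, -0, 1.361, -0.121], TCP at [0.135, -0.559, 0.199] pointing down, gripper open.
Joint ranges: [-2.89, 2.89], [-0.75, 2.08], [0.22, 2.7], [-1.18, 4.32], [0.11, 2.71], [-2.7, 2.7]. Speed limits (rad/s): [2.57, 2.57, 3.14, 3.14, 3.14, 3.14].

## Interface

Orientations are given as a unit quaternion [w, x, y, z].
In Python, from rig import manip gives the robot as it stands.
- The arm moves only by the tool step_arm, never from a script. Its argument "increments" is a list of rows, each an object with "grip": the opening, from 0 (shut) to 1 (fully open); "delta_pos": the shift along the world's x, y, z in m, a list of three; "twist": the turn about the world's z in degrees. A call has 1 to 10 rows; each row shifts and turns the commanded pose from where the row before left it; what a row does not reach is not made up. A row lasts 1/12 s, in which the tool goes at most 41.7 mm and 7.16 degrees, less where a joint would pass 70% of its speed; a pose out of reach is approached as far as the arm can. A call with a gripper value outside its range is refused whole. The fingers move at their own pace and stop on an object; "force" is the grip in N (left out, the last holds). Time passes only in rows, so rows that do not move let the fingers close. It gives the time, the measured TCP pose, the force and the opening at its end, in the units of the state.
- manip.get_state(): the state, without advancing time (a new reading comes with each control period).
- manip.get_image(name): name is "side" or "top"; returns a dict with "img" (480x640x3 uint8, red, green, blue), "fx", "fy", "cx", "cy" (pixels), "D" ([k1, k2, p1, p2, k3] as OpenCV has them; the pictures are not rectified), "rvec" (rotation vector, rad) and "tvec" (3), from world to camera coordinates, as OpenCV has them. Camera axes: x right, y down, z forward; pixel columns grow to the right and rows downward; lengths in m; the calibration is good to about 2 mm. A picture is of the moment at which its call begins. There is no depth.
- manip.sign_off(): hands the job in, once; it reports no verdict.
The state is a dict: "clock": time; "qpos": joint angles; "qd": joint speeds; "effort": joint torques, N m; "position": TCP position; "ee_rot": TCP orientation; "contact_force": force on the tool from outside, world axes, zero at the start; "moment": the same for the moment, N m; "width": finger opening in m.
Only numpy, scipy, OpenCV 4.12 (cv2) and the standard library are available. Lean on these libraries where they do the work, as an engineer would, in place of code of your own. Each camera call takes 0.05 s, during which the arm holds its last target. There are 200 camera calls.

## Task

Load the small medicine bin into its dock: with the closed fingertips press down the long spring bar that runs along the middle of the lane behind the bin, keep it held down, and push the bin along the lane past the catch until it is fully home against the end stops. Then let the bar spring all the way up so that the catch locks the bin in, and move clear. Push only: do not grip, lift or tip the bin, and leave the jar, the carton and the dose cup where they stand.

Things in the scene. Friction and masses are not known exactly. Their poses are not given: they have to be found in the camera images.
- dock: Taupe steel dock fixed on the table, 310 x 104 mm. Origin: on the table under its middle; x runs along the lane in the loading direction (towards the end stops), z up. Lane between two fences 87 mm apart, tops at 34 mm, x = -150 to 150 mm. The bin rides on two ledges, tops at 16 mm; between them a 60 mm wide trough (floor at 3 mm) holds the spring bar. Heights here and below are above the table.
- stop (a point): Point midway between the two steel end stops of the lane, on their near faces, at ledge height (dock x = 133 mm, height 16 mm). The bin is fully home when its front skids meet them. The stops stand on the ledges, tops at 46 mm.
- plunger (a joint): How far the spring bar is pressed down, m: 0 = fully up, 0.012 = down on a hard stop. It stays level and moves straight down wherever along it one presses: 4 N starts it, about 8 N holds it fully down, and it springs back when let go. The catch clears the bin's ribs once the bar is over 6 mm down; 8 to 11 mm is a good amount.
- bar_end (a point): Centre of the top face at the near (open) end of the spring bar, a flat steel bar 30 mm wide along the lane's middle line from dock x = -155 to 89 mm, top at 18 mm when up. The point moves down with the bar. A few dark grip lines mark this end. The bar runs on under the bin to the catch.
- catch_top (a point): Centre of the top of the catch, a square steel tooth on the far end of the spring bar, 26 mm wide and 8 mm thick (dock x = 81 to 89 mm), top at 26.5 mm when up. It moves down with the bar.
- bin: Frosted bin of medicine cartons, 120 mm long (its x, the loading direction) x 84 wide x 42 high, 0.5 to 0.75 kg, loose on two skids in the lane, 1.5 mm play to each fence. Origin: centre of its underside, at 16 mm. It starts at dock x = -15 to 17 mm, short of the catch; fully home it is at 73 mm, and the catch stands up behind its second rib, leaving 4 mm play.
- bin_rear (a point): Centre of the bin's flat rear wall, bin x = -60 mm, 27 mm above the bin's origin: the face to push. The wall spans heights 28 to 58 mm, so a fingertip that presses the bar behind it (at heights 6 to 18 mm) meets it when moved along the lane.
- front_rib (a point): Middle of the lower edge of the front cross rib under the bin (bin x = 50 to 56 mm, lower edge at height 20.5 mm); a second such rib is at bin x = 20 to 26 mm. The raised catch stops each of them; with the bar held down both pass over it. The bin's underside is otherwise hollow between the skids.
- pill_jar: Bystander: small amber jar, 38 mm across, 48 mm high, standing beside the dock. Origin: centre of its underside.
- carton: Bystander: white medicine carton lying beside the dock, 85 x 38 x 22 mm. Origin: centre of its underside, x along its length.
- dose_cup: Bystander: small white open cup, 40 mm across, 32 mm high, standing beyond the dock's end stops. Origin: centre of its underside.

How it is judged:
On the way, in this order (a step that is already met when the one before it is completed fails the run):
1. a fingertip presses the spring bar down far enough to free the catch, the bin still short of it (value of joint plunger above 0.0055 m and contact force between the fingers and plunger above 0.5 N and x of bin in the frame of dock below 0.029 m), for 0.15 s.
2. the bin's front rib is over or past the catch, the fingertip still holding the bar down (value of joint plunger above 0.0055 m and contact force between the fingers and plunger above 0.5 N and x of bin in the frame of dock between 0.036 and 0.07 m), for 0.05 s.
3. the bin's second rib has gone past the catch, the fingertip still holding the bar down (value of joint plunger above 0.0055 m and contact force between the fingers and plunger above 0.5 N and x of bin in the frame of dock above 0.0675 m), for 0.05 s.
At the end, for the whole second after the job is handed in: The bin stands flat and at rest in the lane, its origin 67.5 to 75.5 mm along the dock's x (home is 73, the catch leaves 4 mm play), within 4 mm of the lane's middle and 2.5 mm of its riding height; the spring bar is back up to within 2 mm, its catch behind the bin's second rib (x of bin in the frame of dock between 0.0675 and 0.0755 m and y of bin in the frame of dock between -0.004 and 0.004 m and z of bin in the frame of dock between 0.0135 and 0.0185 m and angle between bin's own z axis and vertical below 0.05 rad and angle between the x axis of bin and the x axis of dock, either way round below 0.06 rad and value of joint plunger below 0.002 m and linear speed of bin below 0.01 m/s); the robot touches nothing.
It fails at once if the bin is lifted out of or off the ledges (over 10 mm) or tipped (over 0.15 rad) (z of bin in the frame of dock above 0.026 m or angle between bin's own z axis and vertical above 0.15 rad).
It fails at once if the pill jar is moved over 15 mm or lifted (distance of pill_jar from where it was at the start of the episode above 0.015 m or height (world z) of pill_jar above 0.01 m).
It fails at once if the carton is moved over 15 mm or lifted (distance of carton from where it was at the start of the episode above 0.015 m or height (world z) of carton above 0.01 m).
It fails at once if the dose cup is moved over 15 mm or lifted (distance of dose_cup from where it was at the start of the episode above 0.015 m or height (world z) of dose_cup above 0.01 m).
It also fails if it takes over 38 s, if anything falls off the work surface, if the arm or the gripper's body presses on something with over 40 N, if the wrist force passes 120 N, or if a joint passes its speed limit or range.

## Working session

There is one attempt and no reset: what is moved stays moved. The work goes in short steps, Python scripts to look and compute and a tool call to move; the robot and the scene stay as the last step left them, time stands still between calls to the robot, and variables do not carry over. Pictures are saved under pics/ and viewed, about 8 in all and at most 12, crops included, and the job is handed in when it is done.

Besides the shell and the picture viewer there is one more tool, called after "Emit:" by a JSON object that holds its "name" and its "arguments". step_arm: Moves the arm, as the interface text tells. Its arguments: {"type":"object","properties":{"increments":{"type":"array"},"force":{"type":"number"}},"required":["increments"]}

```bash
mkdir -p pics; ls
cat > h.py <<'E'
import numpy as np, cv2
from rig import manip
def cam(n):
    d=manip.get_image(n); K=np.array([[d['fx'],0,d['cx']],[0,d['fy'],d['cy']],[0,0,1.]])
    return d['img'],K,np.array(d['D'],float),np.array(d['rvec'],float),np.array(d['tvec'],float).reshape(3)
def ray(c,uv):
    _,K,D,r,t=c; R=cv2.Rodrigues(r)[0]
    p=cv2.undistortPoints(np.array(uv,float).reshape(-1,1,2),K,D).reshape(-1,2)
    return -R.T@t,np.c_[p,np.ones(len(p))]@R
def plane(c,uv,z):
    o,d=ray(c,uv); return o+d*((z-o[2])/d[:,2:3])
def proj(c,P):
    return cv2.projectPoints(np.array(P,float).reshape(-1,1,3),c[3],c[4],c[1],c[2])[0].reshape(-1,2)
def save(img,name): cv2.imwrite('pics/'+name,img[...,::-1])
E
python3 - <<'E'
from h import *
for n in ('top','side'):
    c=cam(n); save(c[0],n+'1.png'); R=cv2.Rodrigues(c[3])[0]; print(n,(-R.T@c[4]).round(3),R[2].round(2))
print(manip.get_state())
E
```

```text
pics
top [0.453 0.004 0.794] [ 0.23  0.02 -0.97]
side [0.322 0.402 0.671] [ 0.36 -0.5  -0.79]
{'clock': 0.1, 'qpos': array([-1.45501616e+00,  2.76538822e-01,  1.50600106e+00, -1.69013356e-05,
        1.36071222e+00, -1.21031794e-01]), 'qd': array([-0.0016112 , -0.00290151, -0.00129008, -0.00012226, -0.00067308,
        0.00117518]), 'effort': array([ 1.66687820e-03, -4.17698801e+01, -2.46404761e+01, -1.39190615e-04,
        5.85600399e-03,  7.78266582e-06]), 'position': array([ 0.13480712, -0.5584333 ,  0.19792441]), 'ee_rot': array([-0.08294467, -0.70215107, -0.0841181 ,  0.70215967]), 'contact_force': array([-0.3098994 , -0.2271354 , -0.04750666]), 'moment': array([ 0.02330087, -0.01339801,  0.05212554]), 'width': 0.08523404704735918}
```

View pics/top1.png

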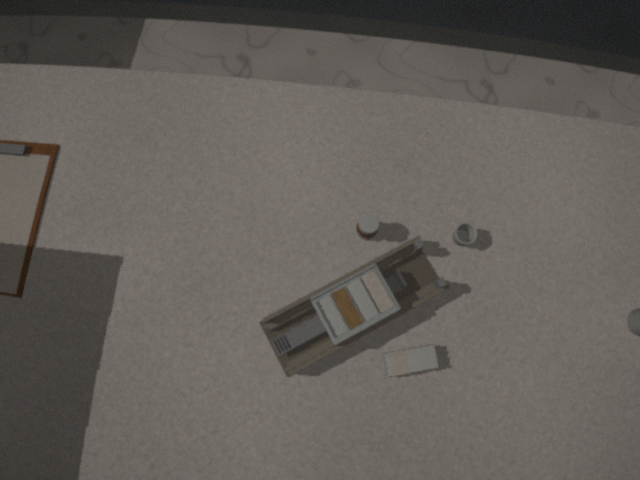

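View pics/side1.png

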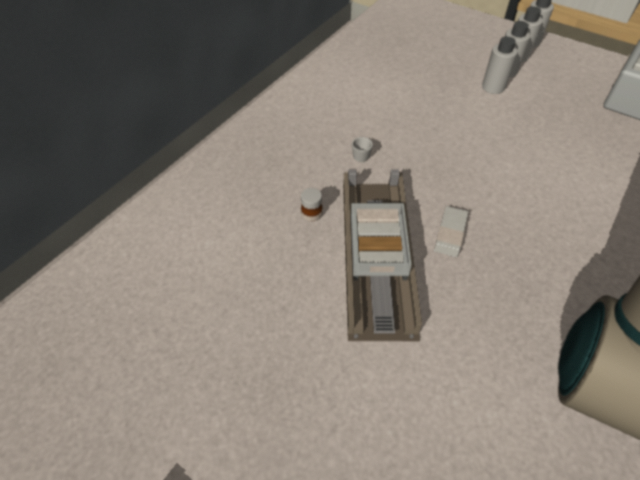

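The top view shows the dock from its near end at about (275,348) to its end stops at about (435,264). The bin is at (355,302), the jar at (368,227), the cup at (465,234) and the carton at (411,361). In the side view the grip lines are at (384,325). I'll enlarge both for exact pixels.

Run:
```python
from h import *
a=cv2.imread('pics/top1.png')[225:385,255:470]; b=cv2.imread('pics/side1.png')[160:350,330:430]
f=lambda i,s:cv2.convertScaleAbs(cv2.resize(i,None,fx=s,fy=s,interpolation=cv2.INTER_CUBIC),alpha=1.6)
A=f(a,2.5);B=f(b,2.5);H=max(len(A),len(B))
o=np.zeros((H,A.shape[1]+B.shape[1],3),np.uint8);o[:len(A),:A.shape[1]]=A;o[:len(B),A.shape[1]:]=B
print(A.shape,B.shape);cv2.imwrite('pics/crop1.png',o)
```

```text
(400, 538, 3) (475, 250, 3)
```

View pics/crop1.png

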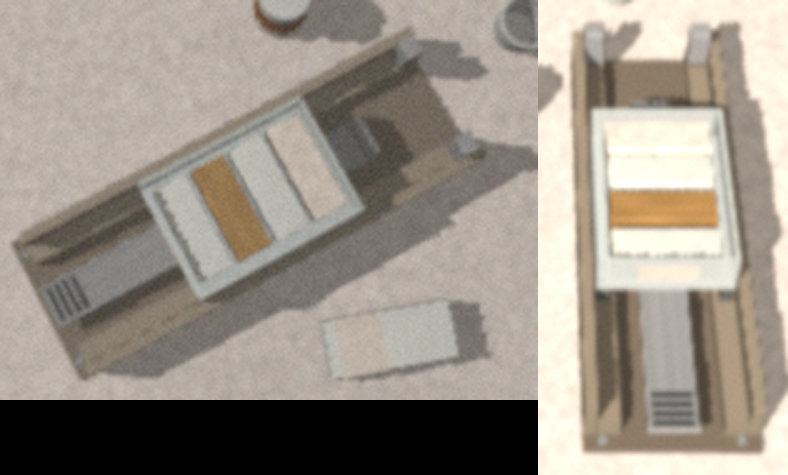

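Crop pixels, top: bin rim corners (140,186), (302,98), (364,208), (203,298), bar-end corners about (46,294) and (62,325), left fence top (14,243) to (410,28). Crop pixels, side: rim corners (591,108), (725,108), (741,289), (596,291), bar end (647,432) to (698,432). I'll cast rays from these.

Run:
```python
from h import *
T=cam('top');S=cam('side')
t=lambda p:np.array(p)/2.5-.1+[255,225]
s=lambda p:(np.array(p)-[538,0])/2.5-.1+[330,160]
for n,c,rim,bar,fen in (('top',T,t([(140,186),(203,298),(302,98),(364,208)]),t([(46,294),(62,325)]),t([(14,243),(410,28)])),
  ('side',S,s([(596,291),(741,289),(591,108),(725,108)]),s([(647,432),(698,432)]),s([(583,442),(576,30)]))):
    r=plane(c,rim,.058);b=plane(c,bar,.018);f=plane(c,fen,.034)
    ctr=r.mean(0);rear=r[:2].mean(0);fr=r[2:].mean(0);d=fr-rear
    L=np.linalg.norm(d);e=b.mean(0)
    print(n,'rim',r[:,:2].round(4).tolist(),'ctr',ctr.round(4),'L',L.round(4),'W',np.linalg.norm(r[1]-r[0]).round(4),np.linalg.norm(r[3]-r[2]).round(4),'yaw',np.degrees(np.arctan2(d[1],d[0])).round(2))
    print(' bar end',e.round(4),'w',np.linalg.norm(b[1]-b[0]).round(4)); g=f[1]-f[0];print(' fence L',np.linalg.norm(g).round(4),'yaw',np.degrees(np.arctan2(g[1],g[0])).round(2))
    v=ctr-e;print(' end->bin yaw',np.degrees(np.arctan2(v[1],v[0])).round(2),'bin x in dock',(np.hypot(v[0],v[1])-.155).round(4))
```

```text
top rim [[0.5247, 0.0247], [0.4592, -0.0229], [0.5935, -0.0734], [0.5267, -0.1194]] ctr [ 0.526  -0.0477  0.058 ] L 0.1188 W 0.081 0.0811 yaw -54.98
 bar end [0.4407 0.0728 0.018 ] w 0.023
 fence L 0.3038 yaw -54.92
 end->bin yaw -54.71 bin x in dock -0.0073
side rim [[0.5166, 0.0465], [0.4485, -0.0022], [0.5952, -0.0707], [0.5239, -0.1195]] ctr [ 0.5211 -0.0365  0.058 ] L 0.1403 W 0.0837 0.0864 yaw -56.73
 bar end [0.4422 0.0792 0.018 ] w 0.0289
 fence L 0.3195 yaw -56.24
 end->bin yaw -55.74 bin x in dock -0.015
```

Run:
```python
from h import *
from scipy.spatial.transform import Rotation as R
s=manip.get_state();q=s['ee_rot'];M=R.from_quat([q[1],q[2],q[3],q[0]]).as_matrix();print(M.round(3))
y=M[:,1];a=np.degrees(np.arctan2(y[1],y[0]));print('jaw yaw',a,'twist to 35deg (across lane):',(35-a+90)%180-90)
u=np.array([np.cos(np.radians(-55)),np.sin(np.radians(-55))]);n=np.array([-u[1],u[0]])
print('target',.248*u+.4034*n-s['position'][:2])
```

```text
[[-0.     0.235 -0.972]
 [ 0.001 -0.972 -0.235]
 [-1.    -0.001 -0.   ]]
jaw yaw -76.43092487408099 twist to 35deg (across lane): -68.56907512591903
target [0.33784051 0.58685456]
```

Emit:
{"name": "step_arm", "arguments": {"increments": [{"grip": 0, "delta_pos": [0.0169, 0.0293, 0], "twist": 5.57}, {"grip": 0, "delta_pos": [0.0169, 0.0293, 0], "twist": 5.57}, {"grip": 0, "delta_pos": [0.0169, 0.0293, 0], "twist": 5.57}, {"grip": 0, "delta_pos": [0.0169, 0.0293, 0], "twist": 5.57}, {"grip": 0, "delta_pos": [0.0169, 0.0293, 0], "twist": 5.57}, {"grip": 0, "delta_pos": [0.0169, 0.0293, 0], "twist": 5.57}, {"grip": 0, "delta_pos": [0.0169, 0.0293, 0], "twist": 5.57}, {"grip": 0, "delta_pos": [0.0169, 0.0293, 0], "twist": 5.57}, {"grip": 0, "delta_pos": [0.0169, 0.0293, 0], "twist": 5.57}, {"grip": 0, "delta_pos": [0.0169, 0.0293, 0], "twist": 5.57}], "force": 40}}

```text
clock: 1.03
position: [0.3043, -0.2644, 0.1987]
ee_rot: [0.403, 0.581, 0.403, -0.581]
contact_force: [0.3, -0.5, -0.5]
width: 0.0002
```

Emit:
{"name": "step_arm", "arguments": {"increments": [{"grip": 0, "delta_pos": [0.0169, 0.0293, -0.012], "twist": 5.57}, {"grip": 0, "delta_pos": [0.0169, 0.0293, -0.012], "twist": 5.57}, {"grip": 0, "delta_pos": [0.0169, 0.0293, -0.012], "twist": 5.57}, {"grip": 0, "delta_pos": [0.0169, 0.0293, -0.012], "twist": 5.57}, {"grip": 0, "delta_pos": [0.0169, 0.0293, -0.012], "twist": 5.57}, {"grip": 0, "delta_pos": [0.0169, 0.0293, -0.01], "twist": 5.57}, {"grip": 0, "delta_pos": [0.0169, 0.0293, 0], "twist": 5.57}, {"grip": 0, "delta_pos": [0.0169, 0.0293, 0], "twist": 5.57}, {"grip": 0, "delta_pos": [0.0169, 0.0293, 0], "twist": 5.57}, {"grip": 0, "delta_pos": [0.0169, 0.0293, 0], "twist": 5.57}]}}

```text
clock: 1.87
position: [0.4733, 0.0287, 0.1286]
ee_rot: [0.628, 0.325, 0.628, -0.325]
contact_force: [0.2, -0.7, 0.9]
width: -0.0001
```

Emit:
{"name": "step_arm", "arguments": {"increments": [{"grip": 0, "delta_pos": [0, 0, -0.03], "twist": 0}, {"grip": 0, "delta_pos": [0, 0, -0.03], "twist": 0}, {"grip": 0, "delta_pos": [0, 0, -0.025], "twist": 0}, {"grip": 0, "delta_pos": [0, 0, 0], "twist": 0}]}}

```text
clock: 2.2
position: [0.4685, 0.0278, 0.0396]
ee_rot: [0.624, 0.325, 0.631, -0.328]
contact_force: [-1.1, 0.8, 0.2]
width: 0.0001
```

Run:
```python
from h import *
print(manip.get_state()['position'],manip.get_state()['contact_force'])
T=cam('top');S=cam('side')
f=lambda i,s:cv2.convertScaleAbs(cv2.resize(i[...,::-1],None,fx=s,fy=s,interpolation=cv2.INTER_CUBIC),alpha=1.6)
A=f(T[0][225:385,255:470],2.4);B=f(S[0][150:350,320:430],2.4);H=max(len(A),len(B))
o=np.zeros((H,A.shape[1]+B.shape[1],3),np.uint8);o[:len(A),:A.shape[1]]=A;o[:len(B),A.shape[1]:]=B
print(A.shape);cv2.imwrite('pics/crop2.png',o)
p=manip.get_state()['position'];print(proj(T,p),proj(S,p))
```

```text
[0.46851259 0.02778317 0.03961155] [-1.07035396  0.83741303  0.17968386]
(384, 516, 3)
[[305.79709066 332.28811406]] [[385.53925996 287.09906305]]
```

View pics/crop2.png

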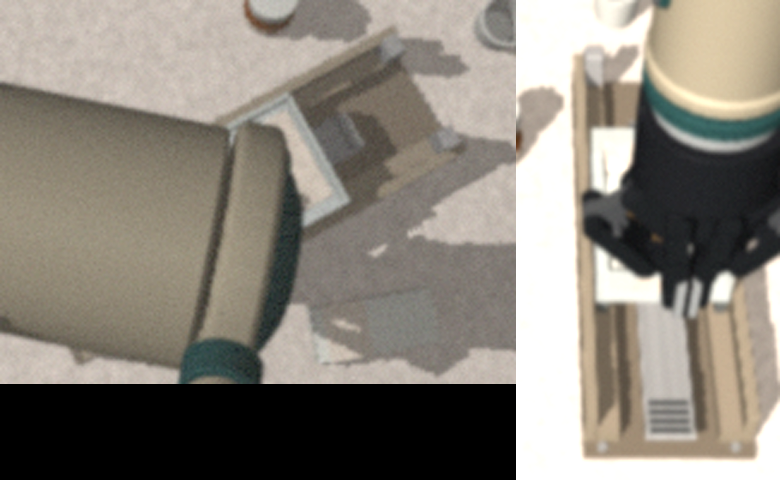

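The side view shows the bin, the bar and the closed fingertips at about crop (690,315). The TCP projects to crop (673,329), which doesn't agree. I'll let the arm settle, then look closer.

Emit:
{"name": "step_arm", "arguments": {"increments": [{"grip": 0, "delta_pos": [0, 0, 0], "twist": 0}, {"grip": 0, "delta_pos": [0, 0, 0], "twist": 0}]}}

```text
clock: 2.47
position: [0.4745, 0.0267, 0.0454]
ee_rot: [0.628, 0.327, 0.626, -0.326]
contact_force: [-0.2, -0.5, 0.3]
width: -0.0001
```

Run:
```python
from h import *
from scipy.spatial.transform import Rotation as R
s=manip.get_state();q=s['ee_rot'];M=R.from_quat([q[1],q[2],q[3],q[0]]).as_matrix();print(M.round(3),s['qd'].round(3),s['contact_force'],s['moment'])
S=cam('side');i=S[0][190:350,330:450].copy()
o=cv2.convertScaleAbs(cv2.resize(i[...,::-1],None,fx=3.7,fy=3.7,interpolation=cv2.INTER_CUBIC),alpha=2.2)
p=s['position'];c=M
P=[p,p+M[:,1]*.0145,p-M[:,1]*.0145,p+M[:,2]*.011,p-M[:,2]*.011]
for k,w in enumerate((proj(S,P)-[330,190])*3.7+1.3): cv2.circle(o,tuple(int(v) for v in w),3,[(0,0,255),(0,255,0),(0,255,0),(255,0,0),(255,0,0)][k],-1)
u=np.array([.5736,-.8192]);n=np.array([.8192,.5736])
for e in (-.015,.015):
    L=[np.r_[a*u+(.4034+e)*n,.018] for a in (.193,.30)]
    w=(proj(S,L)-[330,190])*3.7+1.3; cv2.line(o,tuple(w[0].astype(int).tolist()),tuple(w[1].astype(int).tolist()),(255,0,255),1)
cv2.imwrite('pics/c3.png',o); print(p, p[:2]@u,p[:2]@n)
```

```text
[[ 0.004  0.82   0.573]
 [-0.     0.573 -0.82 ]
 [-1.     0.003  0.002]] [-0.001 -0.004  0.002 -0.001 -0.     0.002] [-0.15967177 -0.4500024   0.29333261] [-0.01964795  0.04448262 -0.06802664]
[0.47452395 0.02667807 0.04542744] 0.2503322670035966 0.40403256155244843
```

View pics/c3.png

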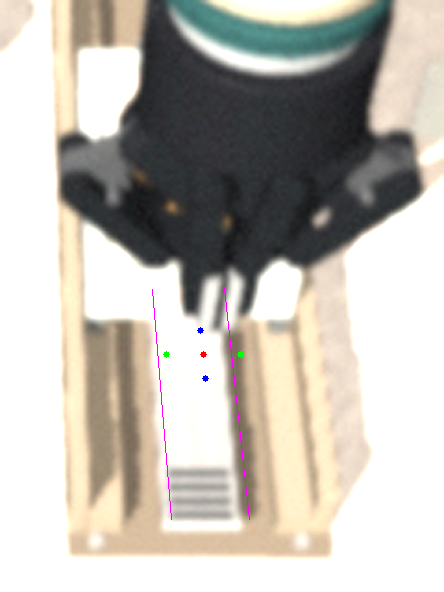

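The overlay's bar lines fall on the bar to within about 3 mm, but the crop is overexposed around the tips (212,325). I'll look again at normal exposure.

Run:
```python
from h import *
S=cam('side');i=S[0][250:330,350:430]
o=cv2.convertScaleAbs(cv2.resize(i[...,::-1],None,fx=7,fy=7,interpolation=cv2.INTER_CUBIC),alpha=1.15)
cv2.imwrite('pics/c4.png',o)
p=manip.get_state()['position'];print((proj(S,[p,p+[0,0,.02],p+[0,0,-.027]])-[350,250])*7+3)
```

```text
[[246.00880108 252.73726587]
 [255.20842595 199.90189135]
 [234.20242031 320.58698079]]
```

View pics/c4.png

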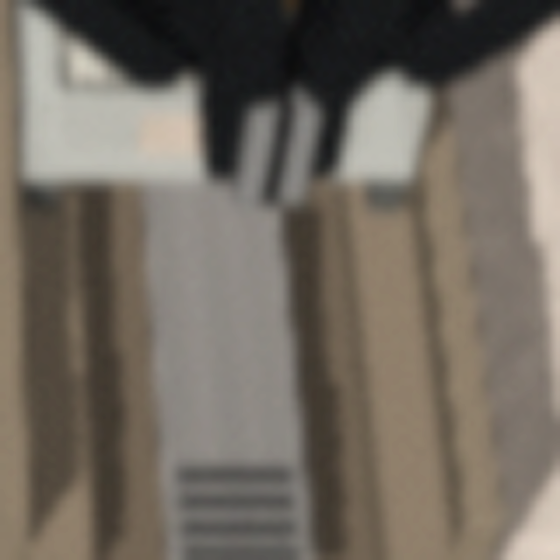

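Emit:
{"name": "step_arm", "arguments": {"increments": [{"grip": 0, "delta_pos": [-0.004, 0.009, 0], "twist": 0}, {"grip": 0, "delta_pos": [0, 0, -0.006], "twist": 0}, {"grip": 0, "delta_pos": [0, 0, -0.006], "twist": 0}, {"grip": 0, "delta_pos": [0, 0, -0.004], "twist": 0}, {"grip": 0, "delta_pos": [0, 0, 0], "twist": 0}, {"grip": 0, "delta_pos": [0, 0, 0], "twist": 0}]}}

```text
clock: 3.07
position: [0.4685, 0.036, 0.0272]
ee_rot: [0.627, 0.327, 0.627, -0.327]
contact_force: [0.0, 0.8, 0.6]
width: 0.0001
```

Emit:
{"name": "step_arm", "arguments": {"increments": [{"grip": 0, "delta_pos": [0, 0, -0.004], "twist": 0}, {"grip": 0, "delta_pos": [0, 0, -0.004], "twist": 0}, {"grip": 0, "delta_pos": [0, 0, 0], "twist": 0}, {"grip": 0, "delta_pos": [0, 0, 0], "twist": 0}]}}

```text
clock: 3.4
position: [0.4686, 0.036, 0.0194]
ee_rot: [0.627, 0.327, 0.627, -0.327]
contact_force: [-0.7, -0.9, -0.1]
width: -0.0
```

Emit:
{"name": "step_arm", "arguments": {"increments": [{"grip": 0, "delta_pos": [0, 0, -0.003], "twist": 0}, {"grip": 0, "delta_pos": [0, 0, 0], "twist": 0}, {"grip": 0, "delta_pos": [0, 0, 0], "twist": 0}]}}

```text
clock: 3.65
position: [0.4688, 0.036, 0.0166]
ee_rot: [0.627, 0.327, 0.627, -0.327]
contact_force: [-0.5, -0.3, 0.2]
width: -0.0001
```

Emit:
{"name": "step_arm", "arguments": {"increments": [{"grip": 0, "delta_pos": [0, 0, -0.003], "twist": 0}, {"grip": 0, "delta_pos": [0, 0, 0], "twist": 0}, {"grip": 0, "delta_pos": [0, 0, 0], "twist": 0}]}}

```text
clock: 3.9
position: [0.4687, 0.036, 0.0136]
ee_rot: [0.627, 0.327, 0.627, -0.327]
contact_force: [-0.4, 0.3, 0.7]
width: 0.0002
```

Emit:
{"name": "step_arm", "arguments": {"increments": [{"grip": 0, "delta_pos": [0, 0, -0.003], "twist": 0}, {"grip": 0, "delta_pos": [0, 0, 0], "twist": 0}, {"grip": 0, "delta_pos": [0, 0, 0], "twist": 0}]}}

```text
clock: 4.15
position: [0.4687, 0.036, 0.0106]
ee_rot: [0.627, 0.327, 0.627, -0.327]
contact_force: [-0.9, 0.4, 0.5]
width: 0.0001
```

Run:
```python
from h import *
S=cam('side');i=S[0][250:330,350:430]
o=cv2.convertScaleAbs(cv2.resize(i[...,::-1],None,fx=7,fy=7,interpolation=cv2.INTER_CUBIC),alpha=1.15)
p=manip.get_state()['position'];w=(proj(S,[p,p+[0,0,.01]])-[350,250])*7+3;print(p,w)
cv2.circle(o,tuple(w[0].astype(int).tolist()),3,(0,0,255),-1)
cv2.imwrite('pics/c5.png',o)
```

```text
[0.46884578 0.03600507 0.01065943] [[230.42276997 382.20147962]
 [234.67826868 358.14319102]]
```

View pics/c5.png

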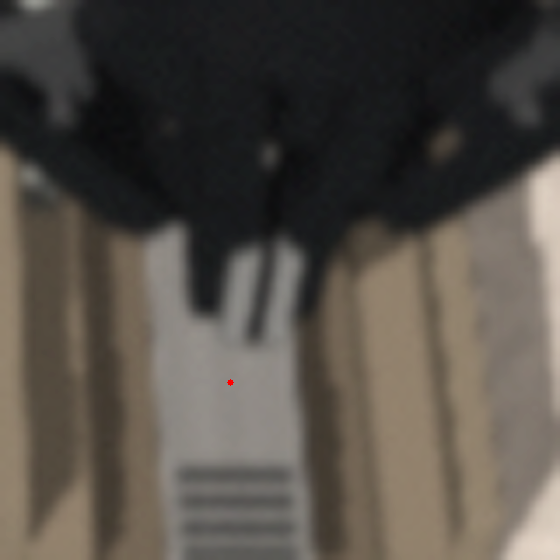

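The tips show at (250,340) against a predicted (230,382), so they're really about 10–17 mm higher than the reported TCP, and about 3 mm to the −n side. The force reading also shows no bar contact. I'll keep feeling downwards with a small sideways correction.

Emit:
{"name": "step_arm", "arguments": {"increments": [{"grip": 0, "delta_pos": [0.0025, 0.0017, -0.002], "twist": 0}, {"grip": 0, "delta_pos": [0, 0, -0.001], "twist": 0}, {"grip": 0, "delta_pos": [0, 0, 0], "twist": 0}]}}

```text
clock: 4.45
position: [0.4715, 0.0378, 0.0075]
ee_rot: [0.627, 0.327, 0.627, -0.327]
contact_force: [-0.7, 0.3, 0.1]
width: 0.0
```

Emit:
{"name": "step_arm", "arguments": {"increments": [{"grip": 0, "delta_pos": [0, 0, -0.003], "twist": 0}, {"grip": 0, "delta_pos": [0, 0, 0], "twist": 0}, {"grip": 0, "delta_pos": [0, 0, 0], "twist": 0}]}}

```text
clock: 4.7
position: [0.4711, 0.0377, 0.0045]
ee_rot: [0.627, 0.327, 0.627, -0.327]
contact_force: [0.8, -0.2, -0.6]
width: 0.0002
```

Emit:
{"name": "step_arm", "arguments": {"increments": [{"grip": 0, "delta_pos": [0, 0, -0.003], "twist": 0}, {"grip": 0, "delta_pos": [0, 0, 0], "twist": 0}, {"grip": 0, "delta_pos": [0, 0, 0], "twist": 0}]}}

```text
clock: 4.95
position: [0.4711, 0.0377, 0.0015]
ee_rot: [0.627, 0.327, 0.627, -0.327]
contact_force: [0.3, -0.1, 0.2]
width: -0.0001
```

Emit:
{"name": "step_arm", "arguments": {"increments": [{"grip": 0, "delta_pos": [0, 0, -0.002], "twist": 0}, {"grip": 0, "delta_pos": [0, 0, 0], "twist": 0}, {"grip": 0, "delta_pos": [0, 0, 0], "twist": 0}]}}

```text
clock: 5.2
position: [0.4713, 0.0377, -0.0004]
ee_rot: [0.627, 0.327, 0.627, -0.327]
contact_force: [0.3, 0.6, 0.6]
width: -0.0
```

Emit:
{"name": "step_arm", "arguments": {"increments": [{"grip": 0, "delta_pos": [0, 0, -0.002], "twist": 0}, {"grip": 0, "delta_pos": [0, 0, 0], "twist": 0}, {"grip": 0, "delta_pos": [0, 0, 0], "twist": 0}]}}

```text
clock: 5.45
position: [0.4713, 0.0377, -0.0024]
ee_rot: [0.627, 0.327, 0.627, -0.327]
contact_force: [-0.8, 0.4, -0.4]
width: -0.0003
```

Run:
```python
from h import *
S=cam('side');i=S[0][250:350,350:430]
o=cv2.convertScaleAbs(cv2.resize(i[...,::-1],None,fx=6,fy=6,interpolation=cv2.INTER_CUBIC),alpha=1.3)
p=manip.get_state()['position'];w=(proj(S,[p,p+[0,0,.02]])-[350,250])*6+2.5;print(p,w)
for k in w: cv2.circle(o,tuple(k.astype(int).tolist()),3,(0,0,255),-1)
cv2.imwrite('pics/c6.png',o)
```

```text
[ 0.47132492  0.03769665 -0.00232568] [[180.89055668 353.61547358]
 [187.81483444 313.04880326]]
```

View pics/c6.png

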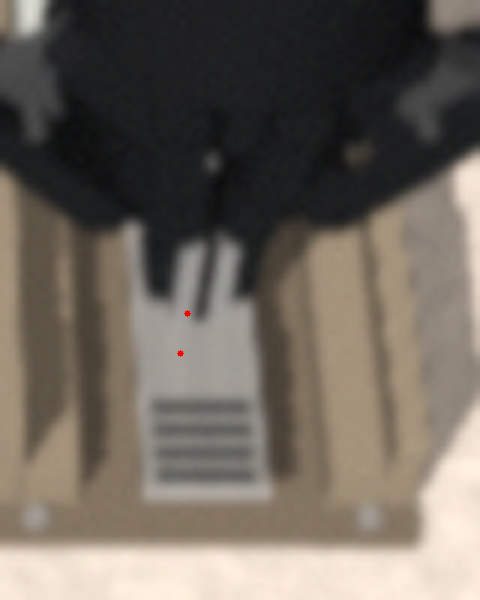

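The tips are now at (200,318), close to the point 20 mm above the reported TCP at (188,313). The real tip is about 20 mm above the reported one, so I'll continue down in small steps.

Emit:
{"name": "step_arm", "arguments": {"increments": [{"grip": 0, "delta_pos": [0, 0, -0.002], "twist": 0}, {"grip": 0, "delta_pos": [0, 0, 0], "twist": 0}, {"grip": 0, "delta_pos": [0, 0, 0], "twist": 0}]}}

```text
clock: 5.75
position: [0.4713, 0.0377, -0.0044]
ee_rot: [0.627, 0.327, 0.627, -0.327]
contact_force: [1.0, -0.2, -0.3]
width: 0.0002
```

Emit:
{"name": "step_arm", "arguments": {"increments": [{"grip": 0, "delta_pos": [0, 0, -0.002], "twist": 0}, {"grip": 0, "delta_pos": [0, 0, 0], "twist": 0}, {"grip": 0, "delta_pos": [0, 0, 0], "twist": 0}]}}

```text
clock: 6.0
position: [0.4712, 0.0377, -0.0064]
ee_rot: [0.627, 0.327, 0.627, -0.327]
contact_force: [-0.3, 0.1, -0.3]
width: 0.0002
```

Emit:
{"name": "step_arm", "arguments": {"increments": [{"grip": 0, "delta_pos": [0, 0, -0.002], "twist": 0}, {"grip": 0, "delta_pos": [0, 0, 0], "twist": 0}, {"grip": 0, "delta_pos": [0, 0, 0], "twist": 0}]}}

```text
clock: 6.25
position: [0.4712, 0.0377, -0.0084]
ee_rot: [0.627, 0.327, 0.627, -0.327]
contact_force: [-0.3, -0.7, 0.5]
width: -0.0003
```

Emit:
{"name": "step_arm", "arguments": {"increments": [{"grip": 0, "delta_pos": [0, 0, -0.002], "twist": 0}, {"grip": 0, "delta_pos": [0, 0, 0], "twist": 0}, {"grip": 0, "delta_pos": [0, 0, 0], "twist": 0}]}}

```text
clock: 6.5
position: [0.4713, 0.0377, -0.0104]
ee_rot: [0.627, 0.327, 0.627, -0.327]
contact_force: [0.5, -0.0, 0.8]
width: 0.0002
```

Emit:
{"name": "step_arm", "arguments": {"increments": [{"grip": 0, "delta_pos": [0, 0, -0.003], "twist": 0}, {"grip": 0, "delta_pos": [0, 0, 0], "twist": 0}, {"grip": 0, "delta_pos": [0, 0, 0], "twist": 0}]}}

```text
clock: 6.75
position: [0.4712, 0.0377, -0.0135]
ee_rot: [0.627, 0.327, 0.627, -0.327]
contact_force: [-0.4, 0.2, 0.9]
width: -0.0004
```

Run:
```python
from h import *
S=cam('side');s=manip.get_state();p=s['position'];print(p,s['contact_force'])
g=S[0].astype(int).sum(2)
print('grip-line profile',[(r,int(g[r,382:388].mean())) for r in range(298,336)])
for c in range(374,398,2): # lowest dark row of fingers in column
    r=[k for k in range(262,312) if g[k,c]<150]; print(c,max(r) if r else None,end='; ')
u=np.array([.5736,-.8192,0])
for dz in (.02,.025,.03,.035,.04): print(dz,(proj(S,[p+[0,0,dz],p-.011*u+[0,0,dz]])).round(1).tolist())
```

```text
[ 0.47128071  0.03772201 -0.0133814 ] [-0.30194684 -0.42327149 -0.28512798]
grip-line profile [(298, 260), (299, 260), (300, 260), (301, 259), (302, 260), (303, 265), (304, 272), (305, 281), (306, 299), (307, 327), (308, 350), (309, 358), (310, 360), (311, 360), (312, 358), (313, 360), (314, 359), (315, 342), (316, 294), (317, 234), (318, 241), (319, 282), (320, 269), (321, 224), (322, 249), (323, 286), (324, 256), (325, 224), (326, 251), (327, 274), (328, 240), (329, 231), (330, 297), (331, 365), (332, 375), (333, 328), (334, 282), (335, 266)]
374 301; 376 302; 378 296; 380 294; 382 293; 384 296; 386 292; 388 293; 390 302; 392 301; 394 303; 396 293; 0.02 [[380.3, 305.6], [380.8, 312.0]]
0.025 [[380.5, 303.9], [381.1, 310.4]]
0.03 [[380.8, 302.1], [381.4, 308.7]]
0.035 [[381.1, 300.4], [381.7, 306.9]]
0.04 [[381.4, 298.7], [382.0, 305.2]]
```

The tip's near edge is at row ~306, which puts the real tip about 35 mm above the reported TCP (z≈0.021). Contact should come in 3–4 mm.

Emit:
{"name": "step_arm", "arguments": {"increments": [{"grip": 0, "delta_pos": [0, 0, -0.003], "twist": 0}, {"grip": 0, "delta_pos": [0, 0, 0], "twist": 0}, {"grip": 0, "delta_pos": [0, 0, 0], "twist": 0}]}}

```text
clock: 7.05
position: [0.4718, 0.0377, -0.0161]
ee_rot: [0.627, 0.327, 0.627, -0.327]
contact_force: [-0.0, -0.7, 2.8]
width: 0.0002
```

Emit:
{"name": "step_arm", "arguments": {"increments": [{"grip": 0, "delta_pos": [0, 0, -0.002], "twist": 0}, {"grip": 0, "delta_pos": [0, 0, 0], "twist": 0}, {"grip": 0, "delta_pos": [0, 0, 0], "twist": 0}]}}

```text
clock: 7.3
position: [0.4718, 0.0377, -0.0181]
ee_rot: [0.627, 0.327, 0.627, -0.327]
contact_force: [0.3, 0.0, 4.7]
width: 0.0
```

Bar contact at reported z≈−0.016, and 4.7 N matches about 2 mm of press (4 to 8 N over 12 mm). I'll press 7.5 mm more.

Emit:
{"name": "step_arm", "arguments": {"increments": [{"grip": 0, "delta_pos": [0, 0, -0.003], "twist": 0}, {"grip": 0, "delta_pos": [0, 0, -0.003], "twist": 0}, {"grip": 0, "delta_pos": [0, 0, -0.0015], "twist": 0}, {"grip": 0, "delta_pos": [0, 0, 0], "twist": 0}, {"grip": 0, "delta_pos": [0, 0, 0], "twist": 0}, {"grip": 0, "delta_pos": [0, 0, 0], "twist": 0}]}}

```text
clock: 7.8
position: [0.4718, 0.0377, -0.0254]
ee_rot: [0.627, 0.327, 0.627, -0.327]
contact_force: [-0.5, 1.1, 7.4]
width: -0.0002
```

Run:
```python
from h import *
S=cam('side');s=manip.get_state();p=s['position'];print(p,s['contact_force'],s['moment'])
i=S[0][190:350,330:450]
o=cv2.convertScaleAbs(cv2.resize(i[...,::-1],None,fx=3.7,fy=3.7,interpolation=cv2.INTER_CUBIC),alpha=1.3)
cv2.imwrite('pics/c7.png',o)
u=np.array([.5736,-.8192]);print(p[:2]@u,p[:2]@[.8192,.5736])
g=S[0].astype(int).sum(2);print([(r,int(g[r,382:388].mean())) for r in range(313,336)])
```

```text
[ 0.47178119  0.0376983  -0.02537502] [-0.66748407  1.03191939  7.86925204] [ 0.01107589  0.08341274 -0.00276855]
0.23973124490627812 0.4081068962928245
[(313, 358), (314, 360), (315, 360), (316, 359), (317, 357), (318, 351), (319, 320), (320, 262), (321, 222), (322, 254), (323, 273), (324, 239), (325, 227), (326, 264), (327, 268), (328, 229), (329, 237), (330, 278), (331, 267), (332, 224), (333, 254), (334, 322), (335, 340)]
```

View pics/c7.png

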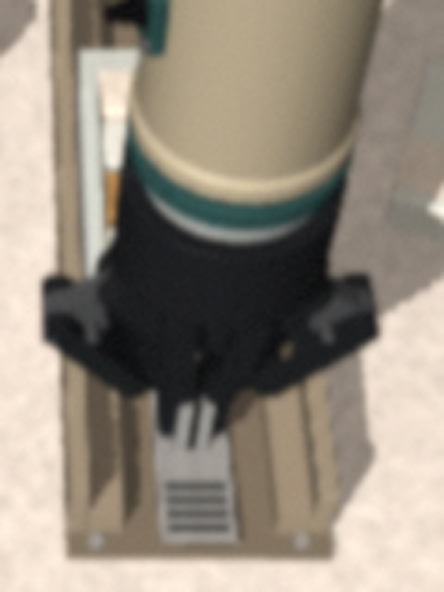

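The grip lines moved down about 3.8 px (roughly 10 mm), the force is 7.4 N, and the tips are centred on the bar, so it's pressed as wanted. Next I push along the lane.

Emit:
{"name": "step_arm", "arguments": {"increments": [{"grip": 0, "delta_pos": [0.0023, -0.0033, 0], "twist": 0}, {"grip": 0, "delta_pos": [0.0023, -0.0033, 0], "twist": 0}, {"grip": 0, "delta_pos": [0.0023, -0.0033, 0], "twist": 0}, {"grip": 0, "delta_pos": [0.0023, -0.0033, 0], "twist": 0}, {"grip": 0, "delta_pos": [0.0023, -0.0033, 0], "twist": 0}, {"grip": 0, "delta_pos": [0.0023, -0.0033, 0], "twist": 0}]}}

```text
clock: 8.35
position: [0.4832, 0.019, -0.0259]
ee_rot: [0.626, 0.327, 0.628, -0.327]
contact_force: [-1.7, 4.0, 7.0]
width: -0.0001
```

Emit:
{"name": "step_arm", "arguments": {"increments": [{"grip": 0, "delta_pos": [0.0023, -0.0033, 0], "twist": 0}, {"grip": 0, "delta_pos": [0.0023, -0.0033, 0], "twist": 0}, {"grip": 0, "delta_pos": [0.0023, -0.0033, 0], "twist": 0}]}}

```text
clock: 8.6
position: [0.4885, 0.0103, -0.026]
ee_rot: [0.624, 0.327, 0.63, -0.327]
contact_force: [-5.8, 8.6, 9.9]
width: -0.0004
```

Emit:
{"name": "step_arm", "arguments": {"increments": [{"grip": 0, "delta_pos": [0.0023, -0.0033, 0], "twist": 0}, {"grip": 0, "delta_pos": [0.0023, -0.0033, 0], "twist": 0}]}}

```text
clock: 8.77
position: [0.4926, 0.0039, -0.0261]
ee_rot: [0.624, 0.327, 0.63, -0.327]
contact_force: [-5.9, 8.5, 9.4]
width: 0.0002
```

Emit:
{"name": "step_arm", "arguments": {"increments": [{"grip": 0, "delta_pos": [0.0023, -0.0033, 0], "twist": 0}, {"grip": 0, "delta_pos": [0.0023, -0.0033, 0], "twist": 0}, {"grip": 0, "delta_pos": [0.0023, -0.0033, 0], "twist": 0}, {"grip": 0, "delta_pos": [0.0023, -0.0033, 0], "twist": 0}, {"grip": 0, "delta_pos": [0.0023, -0.0033, 0], "twist": 0}]}}

```text
clock: 9.18
position: [0.5038, -0.0124, -0.0262]
ee_rot: [0.624, 0.327, 0.63, -0.327]
contact_force: [-5.5, 8.7, 9.7]
width: 0.0001
```

Emit:
{"name": "step_arm", "arguments": {"increments": [{"grip": 0, "delta_pos": [0.0023, -0.0033, 0], "twist": 0}, {"grip": 0, "delta_pos": [0.0023, -0.0033, 0], "twist": 0}, {"grip": 0, "delta_pos": [0.0023, -0.0033, 0], "twist": 0}, {"grip": 0, "delta_pos": [0.0023, -0.0033, 0], "twist": 0}]}}

```text
clock: 9.52
position: [0.5129, -0.0254, -0.0262]
ee_rot: [0.624, 0.327, 0.63, -0.327]
contact_force: [-5.9, 8.2, 11.0]
width: -0.0001
```

Run:
```python
from h import *
S=cam('side');T=cam('top');s=manip.get_state();p=s['position'];print(p,s['contact_force'],s['moment'],p[:2]@[.5736,-.8192],p[:2]@[.8192,.5736])
f=lambda i,k:cv2.convertScaleAbs(cv2.resize(i[...,::-1],None,fx=k,fy=k,interpolation=cv2.INTER_CUBIC),alpha=1.5)
A=f(T[0][215:375,290:480],2.4);B=f(S[0][150:350,320:440],2.4);H=max(len(A),len(B))
o=np.zeros((H,A.shape[1]+B.shape[1],3),np.uint8);o[:len(A),:A.shape[1]]=A;o[:len(B),A.shape[1]:]=B
cv2.imwrite('pics/c8.png',o);print(A.shape)
```

```text
[ 0.51376774 -0.02633392 -0.02615561] [-4.20688614  5.29134858  8.70942752] [ 0.78456252  0.74001725 -0.02742603] 0.3162699193638709 0.4057733981950491
(384, 456, 3)
```

View pics/c8.png

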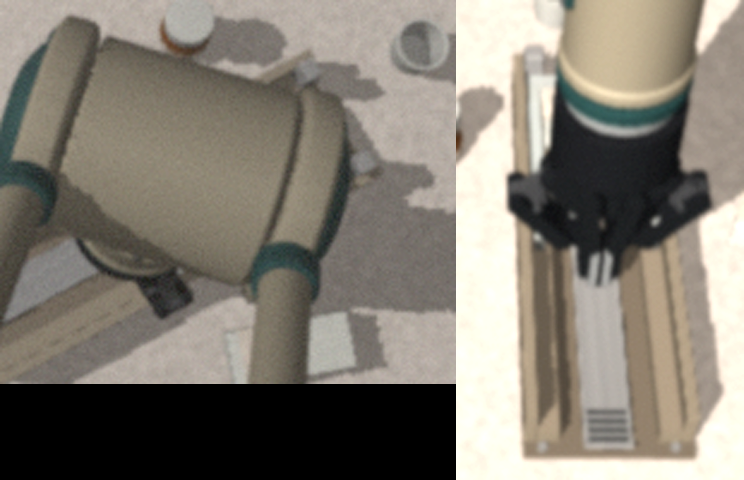

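The bin has advanced with its front near the stops at side crop (540,75), the tips are still on the bar, and the jar, carton and cup are undisturbed. I'll carry on to the stops.

Emit:
{"name": "step_arm", "arguments": {"increments": [{"grip": 0, "delta_pos": [0.0023, -0.0033, 0], "twist": 0}, {"grip": 0, "delta_pos": [0.0023, -0.0033, 0], "twist": 0}, {"grip": 0, "delta_pos": [0.0023, -0.0033, 0], "twist": 0}, {"grip": 0, "delta_pos": [0.0023, -0.0033, 0], "twist": 0}, {"grip": 0, "delta_pos": [0.0023, -0.0033, 0], "twist": 0}]}}

```text
clock: 10.03
position: [0.5243, -0.0417, -0.0262]
ee_rot: [0.623, 0.327, 0.63, -0.327]
contact_force: [-5.3, 8.6, 9.4]
width: 0.0001
```

Emit:
{"name": "step_arm", "arguments": {"increments": [{"grip": 0, "delta_pos": [0.0012, -0.0016, 0], "twist": 0}, {"grip": 0, "delta_pos": [0.0012, -0.0016, 0], "twist": 0}, {"grip": 0, "delta_pos": [0.0012, -0.0016, 0], "twist": 0}]}}

```text
clock: 10.28
position: [0.5279, -0.0465, -0.0262]
ee_rot: [0.623, 0.327, 0.63, -0.327]
contact_force: [-7.1, 9.4, 8.6]
width: -0.0001
```

Emit:
{"name": "step_arm", "arguments": {"increments": [{"grip": 0, "delta_pos": [0.0012, -0.0016, 0], "twist": 0}, {"grip": 0, "delta_pos": [0.0012, -0.0016, 0], "twist": 0}]}}

```text
clock: 10.45
position: [0.5299, -0.0493, -0.0263]
ee_rot: [0.623, 0.328, 0.631, -0.327]
contact_force: [-8.2, 14.6, 11.0]
width: -0.0
```

Emit:
{"name": "step_arm", "arguments": {"increments": [{"grip": 0, "delta_pos": [0.0012, -0.0016, 0], "twist": 0}, {"grip": 0, "delta_pos": [0, 0, 0], "twist": 0}, {"grip": 0, "delta_pos": [0, 0, 0], "twist": 0}]}}

```text
clock: 10.7
position: [0.5298, -0.0492, -0.0263]
ee_rot: [0.622, 0.328, 0.632, -0.327]
contact_force: [-8.5, 14.2, 11.8]
width: -0.0
```

Emit:
{"name": "step_arm", "arguments": {"increments": [{"grip": 0, "delta_pos": [0.0012, -0.0016, 0], "twist": 0}, {"grip": 0, "delta_pos": [0.0006, -0.0008, 0], "twist": 0}, {"grip": 0, "delta_pos": [0, 0, 0], "twist": 0}]}}

```text
clock: 10.95
position: [0.5296, -0.049, -0.0264]
ee_rot: [0.62, 0.329, 0.633, -0.326]
contact_force: [-10.9, 22.2, 15.6]
width: -0.0001
```

Run:
```python
from h import *
S=cam('side');s=manip.get_state();p=s['position'];print(p,s['contact_force'],p[:2]@[.5736,-.8192],p[:2]@[.8192,.5736])
# expected pixels of rim front corner at home (bin x 73 -> front s=.348+.133) on the left (+n) side
u=np.array([.5736,-.8192]);n=np.array([.8192,.5736])
for a in (.471,.476,.481): print(a,proj(S,np.r_[a*u+(.4034+.042)*n,.058]).round(1), proj(S,np.r_[a*u+(.4034+.036)*n,.046]).round(1))
i=S[0][150:250,325:405]; cv2.imwrite('pics/c9.png',cv2.convertScaleAbs(cv2.resize(i[...,::-1],None,fx=6,fy=6,interpolation=cv2.INTER_CUBIC),alpha=1.2))
```

```text
[ 0.52956234 -0.04902535 -0.02644921] [-10.4596233   21.4049802   14.60791367] 0.3439185276737316 0.4056965234595149
0.471 [[350.3 171.5]] [[353.5 176.5]]
0.476 [[350.2 169.4]] [[353.4 174.4]]
0.481 [[350.1 167.4]] [[353.2 172.3]]
```

View pics/c9.png

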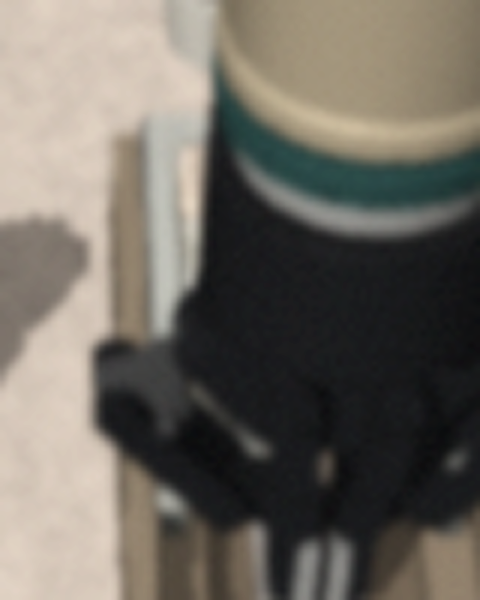

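The bin's front corner is at about (349.5,169.7). That's s≈0.476 along the lane, i.e. home within the calibration error and 13 mm past where the second rib would jam. The force rises without movement, so it's against the stops. I'll back off a little with the bar held, then let it up.

Emit:
{"name": "step_arm", "arguments": {"increments": [{"grip": 0, "delta_pos": [-0.0023, 0.0033, 0], "twist": 0}, {"grip": 0, "delta_pos": [-0.0023, 0.0033, 0], "twist": 0}, {"grip": 0, "delta_pos": [-0.0012, 0.0016, 0], "twist": 0}, {"grip": 0, "delta_pos": [0, 0, 0], "twist": 0}, {"grip": 0, "delta_pos": [0, 0, 0], "twist": 0}]}}

```text
clock: 11.42
position: [0.5303, -0.0488, -0.0256]
ee_rot: [0.626, 0.326, 0.628, -0.327]
contact_force: [-3.3, -1.0, 7.5]
width: -0.0003
```

Emit:
{"name": "step_arm", "arguments": {"increments": [{"grip": 0, "delta_pos": [-0.0012, 0.0016, 0], "twist": 0}, {"grip": 0, "delta_pos": [-0.0012, 0.0016, 0], "twist": 0}, {"grip": 0, "delta_pos": [0, 0, 0], "twist": 0}]}}

```text
clock: 11.67
position: [0.5305, -0.0467, -0.0251]
ee_rot: [0.628, 0.326, 0.626, -0.327]
contact_force: [-0.9, -3.3, 6.0]
width: 0.0001
```

Emit:
{"name": "step_arm", "arguments": {"increments": [{"grip": 0, "delta_pos": [-0.0006, 0.0008, 0], "twist": 0}, {"grip": 0, "delta_pos": [0, 0, 0.003], "twist": 0}, {"grip": 0, "delta_pos": [0, 0, 0.004], "twist": 0}, {"grip": 0, "delta_pos": [0, 0, 0.004], "twist": 0}, {"grip": 0, "delta_pos": [0, 0, 0.004], "twist": 0}, {"grip": 0, "delta_pos": [0, 0, 0.004], "twist": 0}, {"grip": 0, "delta_pos": [0, 0, 0], "twist": 0}]}}

```text
clock: 12.25
position: [0.5287, -0.0442, -0.0065]
ee_rot: [0.627, 0.327, 0.627, -0.327]
contact_force: [0.4, 0.4, 0.4]
width: 0.0002
```

Emit:
{"name": "step_arm", "arguments": {"increments": [{"grip": 0, "delta_pos": [-0.005, 0.007, 0.012], "twist": 0}, {"grip": 0, "delta_pos": [-0.006, 0.008, 0.02], "twist": 0}, {"grip": 0, "delta_pos": [-0.006, 0.008, 0.03], "twist": 0}, {"grip": 0, "delta_pos": [0, 0, 0.035], "twist": 0}, {"grip": 0, "delta_pos": [0, 0, 0.035], "twist": 0}, {"grip": 0, "delta_pos": [0, 0, 0.035], "twist": 0}]}}

```text
clock: 12.75
position: [0.5105, -0.0204, 0.1621]
ee_rot: [0.627, 0.326, 0.628, -0.326]
contact_force: [0.7, -0.3, -0.6]
width: -0.0
```

Emit:
{"name": "step_arm", "arguments": {"increments": [{"grip": 0, "delta_pos": [-0.02, -0.03, 0.01], "twist": -5}, {"grip": 0, "delta_pos": [-0.02, -0.03, 0.01], "twist": -5}, {"grip": 0, "delta_pos": [-0.02, -0.03, 0], "twist": -5}, {"grip": 0, "delta_pos": [-0.02, -0.03, 0], "twist": -5}, {"grip": 0, "delta_pos": [-0.02, -0.03, 0], "twist": -5}, {"grip": 0, "delta_pos": [-0.02, -0.03, 0], "twist": -5}, {"grip": 0, "delta_pos": [-0.02, -0.03, 0], "twist": -5}, {"grip": 0, "delta_pos": [-0.02, -0.03, 0], "twist": -5}, {"grip": 0, "delta_pos": [-0.02, -0.03, 0], "twist": -5}, {"grip": 0, "delta_pos": [-0.02, -0.03, 0], "twist": -5}]}}

```text
clock: 13.58
position: [0.3106, -0.3214, 0.1806]
ee_rot: [0.429, 0.562, 0.429, -0.562]
contact_force: [1.0, -0.4, 0.5]
width: -0.0001
```

Run:
```python
from h import *
S=cam('side');T=cam('top');s=manip.get_state();print(s['position'],s['contact_force'])
g=S[0].astype(int).sum(2);print([(r,int(g[r,382:388].mean())) for r in range(314,334)])
f=lambda i,k:cv2.convertScaleAbs(cv2.resize(i[...,::-1],None,fx=k,fy=k,interpolation=cv2.INTER_CUBIC),alpha=1.6)
A=f(T[0][215:385,255:480],2.4);B=f(S[0][150:350,320:430],2.4);H=max(len(A),len(B))
o=np.zeros((H,A.shape[1]+B.shape[1],3),np.uint8);o[:len(A),:A.shape[1]]=A;o[:len(B),A.shape[1]:]=B
cv2.imwrite('pics/c10.png',o);print(A.shape)
```

```text
[ 0.30946812 -0.32479847  0.1805295 ] [0.34873691 0.23910088 0.86700255]
[(314, 314), (315, 300), (316, 257), (317, 204), (318, 209), (319, 246), (320, 233), (321, 193), (322, 217), (323, 249), (324, 224), (325, 193), (326, 219), (327, 237), (328, 209), (329, 201), (330, 258), (331, 319), (332, 330), (333, 287)]
(408, 540, 3)
```

View pics/c10.png

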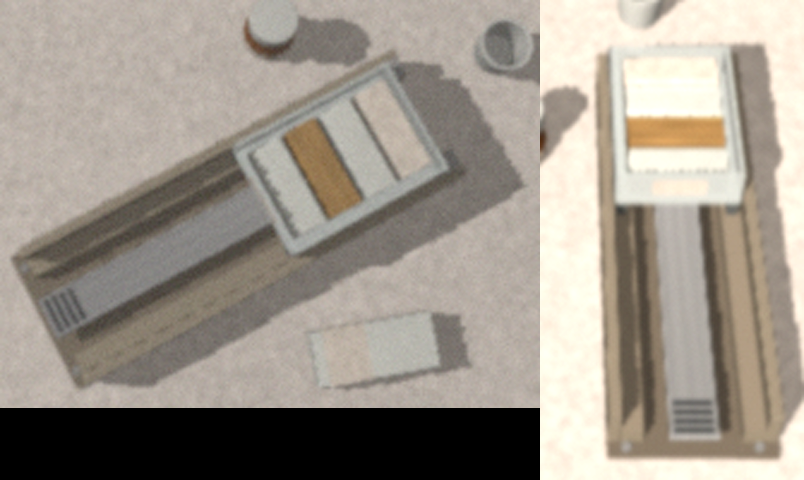

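The grip lines are back on the original rows (317, 321, 325, 329), so the bar is up. The bin's rim corners in the top crop are (235,150), (297,253), (392,64), (450,167), up at the stops. I'll compare positions.

Run:
```python
from h import *
T=cam('top')
q=np.array([(235,150),(297,253),(392,64),(450,167)])/2.4-.1+[255,215]
r=plane(T,q,.058);c=r.mean(0)[:2];d=r[2:].mean(0)-r[:2].mean(0);b=np.array([.526,-.0477])
u=np.array([.5736,-.8192]);n=np.array([.8192,.5736])
print(c,'moved',(c-b)@u,(c-b)@n,'yaw',np.degrees(np.arctan2(d[1],d[0])),'L',np.linalg.norm(d),'dock x',c@u-.348)
```

```text
[ 0.57061856 -0.11242049] moved 0.0786122307360657 -0.0005721513697908901 yaw -55.03417170192298 L 0.12228372531660264 dock x 0.07140167073606574
```

```bash
python3 -c "
from rig import manip
s=manip.get_state();print(s['clock'],s['contact_force'],abs(s['qd']).max());print(manip.sign_off())"
```

```text
13.7333 [-0.18198272  0.5495952  -0.21860875] 0.05580771900212405
the job is handed in; nothing more can be done
None
```

I loaded the bin into its dock and handed the job in at 13.7 s; the hand-in reports no verdict. With the closed fingertips I pressed the spring bar about 9.5 mm (7.4 N) and pushed the bin about 79 mm, until the force rose to about 25 N against the stops. I then backed off about 3 mm with the bar still held, let it up and moved clear.

**Last checks:**
- **Bin:** the top view puts it at dock x ≈ 71 mm (within about 2 mm, where home is 73). It sits within 1 mm of its original sideways position and points along the lane.
- **Spring bar:** its grip lines are back at their starting image rows, so it is fully up.
- **Robot and bystanders:** the contact force is only sensor noise. The jar, carton and cup looked undisturbed, but I did not measure their positions.

**What disagreed:**
- **TCP height:** the real fingertips were about 34 mm above the reported TCP, seen in the side view and confirmed by where they touched the bar. I set the press height from felt contact instead of the reported height.
- **Side view:** my first side-view estimate of the bin's rear edge was wrong because I took the foot of the wall for the rim. I used the top view instead.

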